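Lock a fresh filter cartridge into the analyser's water module

ROBOT

A 7-joint arm with a two-finger parallel gripper is mounted at the origin on the work surface. World frame = base frame: x ahead of the robot, y to its left, z up, the work surface at z = 0. Lengths are in m, angles in rad, forces in N, time in s.
With the tool pointing down it reaches from about 0.4 to 0.875 m from the base axis. Payload 19.3 kg.
Tool frame: the origin (TCP) lies at the very end of the fingers, on their centre line; the grasp point (between the pads) lies 19 mm behind it; z points along the fingers, y is the direction in which the jaws open and shut (so a half turn about z gives the same grasp; the last joint's range is limited). The gripper opens to 85 mm and grips with 20 to 120 N. Pads are 22 mm wide; open, the fingers measure 114 mm over their backs; the gripper's body (76 mm by 85 mm) begins 54 mm behind the grasp point. The pads swing forward as they close: fully open they stand 13 mm farther back than shut.
Start: joints at [1.141, 0.521, -0.036, 1.599, 0.021, 1.021, -0.113], TCP at [0.22, -0.585, 0.231] pointing down, gripper open.
Joint ranges: [-2.91, 2.91], [-0.3, 2.13], [-1.5, 1.42], [0.17, 2.43], [-1.26, 4.41], [0.16, 1.93], [-2.52, 2.52]. Speed limits (rad/s): [1.89, 1.89, 2.39, 2.39, 3.01, 3.01, 3.01].

INTERFACE

Orientations are given as [roll, pitch, yaw] about the fixed x, y, z axes, in that order (R = Rz(yaw) Ry(pitch) Rx(roll)).
In Python, from workcell import bot gives the robot as it stands.
- The arm moves only by the tool carry_out, never from a script. Its argument "targets" is a list of rows, each a list of 7 numbers: the shift along the tool's x, y, z in mm, then the turn, a rotation vector about the tool's x, y, z in units of 6 degrees (1.0 is 6 degrees), then the closure in counts, from 0 (fully open) to 255 (shut). A call has 1 to 5 rows; each row shifts and turns the commanded pose from where the row before left it, along the tool's axes as they then stand; what a row does not reach is not made up. A row lasts 1/12 s, in which the tool goes at most 41.7 mm and 7.16 degrees, less where a joint would pass 70% of its speed; a pose out of reach is approached as far as the arm can. A call is refused whole if a number of a shift passes 41.7 or a number of a turn 1, either way. A call with a gripper value outside its range is refused whole. The fingers move at their own pace and stop on an object; "force" is the grip in N (left out, the last holds). Time passes only in rows, so rows that do not move let the fingers close. It gives the time, the measured TCP pose, the force and the opening at its end, in the units of the state.
- bot.observe(): the state, without advancing time (a new reading comes with each control period).
- bot.grab_frame(name): name is "scene" or "top" or "wrist"; returns a dict with "color" (400x640x3 uint8, red, green, blue), "z_map" (400x640 float32, m along the optical axis (not along the pixel's ray), 0 where there is no reading), "K" (3x3 intrinsics, pixels), "cam_to_world" (4x4, takes a point from camera to world coordinates); the wrist camera has in their place "T_tool_cam" (4x4, takes a point from camera to tool coordinates, whose origin is the TCP and whose axes are the flange's). Camera axes: x right, y down, z forward; pixel columns grow to the right and rows downward; lengths in m; the calibration is good to about 2 mm. A picture is of the moment at which its call begins: read the wrist's pose just before it.
- bot.job_done(): hands the job in, once; it reports no verdict.
The state is a dict: "clock": time; "qpos": joint angles; "qd": joint speeds; "joint_efforts": joint torques, N m; "position": TCP position; "tool_rot": TCP orientation; "force": force on the tool from outside, world axes, zero at the start; "moment": the same for the moment, N m; "grip_width": finger opening in m.
Only numpy, scipy, OpenCV 4.12 (cv2) and the standard library are available. Lean on these libraries where they do the work, as an engineer would, in place of code of your own. Each camera call takes 0.05 s, during which the arm holds its last target. There are 200 camera calls.

TASK

Fit the fresh, blue-topped filter cartridge into the round port of the water module: enter it with its lugs in the yellow-marked slots, push it down against the spring, turn it clockwise a quarter turn to the stop at the green marks, and let it rise so that it locks. Then let go of it and open the water valve by pushing its blue lever fully over, away from the robot. Leave the used grey cartridge, the reagent jar and the tube rack where they stand.

Things in the scene. Friction and masses are not known exactly. Their poses are not given: they have to be found in the camera images.
- fresh_center (a point): Fresh filter cartridge, loose on the bench: upright white cylinder 56 mm across with a blue top and a blue bar grip, 104 mm tall in all, 0.25 kg; two orange lugs stick out of its sides. The point lies on its axis half-way up, 52 mm above its underside; z up, x along the bar grip and through both lugs (both ways round are alike).
- fresh: The fresh cartridge; origin at the centre of its underside. Heights from there: barrel 0 to 70 mm (the lowest 12 mm taper to a 42 mm wide foot); lugs 28 to 36 mm, 12 mm wide, reaching 38 mm from the axis; bar grip 70 to 104 mm, 56 mm long (along x) and 18 mm wide.
- used_center (a point): Used cartridge, to be left alone: same shape and size as the fresh one, but with grey top and grip and black lugs. The point lies on its axis half-way up, 52 mm above its underside.
- module: Water module, fixed to the bench: white case 160 x 280 mm, its deck 62 mm above the bench. Origin under its centre, on the bench; x points away from the robot (turned by up to 0.35 rad), y left. The port's axis is at y = -55 mm, the valve at y = +85 mm.
- port (a point): Bayonet port: steel ring 96 mm across, its top 80 mm above the bench, bore 60 mm. The point is on its axis level with the ring's top; z up, x points at a green mark (locked direction; two, opposite). Two yellow-marked slots, open at the top, lie at +80 and -100 degrees from x, anticlockwise seen from above; 19 mm wide for the 12 mm lugs.
- portbody: The port again: same axes, origin 80 mm lower. Lugs in the slots, a cartridge rests on the spring plate, its centre point 11 mm above the ring's top, and cannot turn. Pushed until that point is 1 mm above to 7 mm below the top (aim 3 below) it turns, clockwise only seen from above, 80 degrees to a stop. Let rise there it locks, the point 7 mm above the top, grip along x.
- slot (a point): Mouth of one of the two entry slots of the port, 36 mm from the axis, level with the ring's top; a yellow mark lies beside it. The other is opposite.
- ejector (a joint): Spring plate in the port's bore: 0 at rest (up), grows to 0.018 m pressed down to its hard stop. It pushes up with 6 N at 0 and 0.45 N more per mm (about 12 N where the cartridge turns, 14 N at the bottom); 0.004 when a cartridge is locked.
- valve (a joint): Blue lever of the water valve, an 80 mm stick with a 26 mm ball at its tip, on a grey block on the module's deck. 0 leans 0.5 rad towards the robot (closed), 1.0 leans 0.5 rad away from it (open, at a stop). It turns stiffly and stays where it is left.
- valve_tip (a point): Centre of the ball at the tip of the blue valve lever, 80 mm from the pivot.
- valve_pivot (a point): Pivot of the valve lever, 84 mm above the bench. The lever swings about this point's y axis, its tip moving towards +x of this point as it opens.
- reagent_center (a point): Amber reagent jar with black lid, 60 mm across, 100 mm tall; the point is half-way up. A bystander.
- rack_center (a point): Orange tube rack, 50 x 150 mm, 90 mm tall with its capped tubes; the point is 45 mm above its underside. A bystander.
There are look-alikes about, which are no part of the job. There is more than one size of the fresh; the job needs the larger.

How it is judged:
By the outcome, as a careful person would: the job done as asked, in the order asked, and still so for the second after the job is handed in, with the robot touching nothing.
It also fails if it takes over 61 s, if anything falls off the work surface, if the arm or the gripper's body presses on something with over 40 N, if the wrist force passes 120 N, or if a joint passes its speed limit or range.

## Working session

There is one attempt and no reset: what is moved stays moved. The work goes in short steps, Python scripts to look and compute and a tool call to move; the robot and the scene stay as the last step left them, time stands still between calls to the robot, and variables do not carry over. Pictures are saved under pics/ and viewed, about 8 in all and at most 12, crops included, and the job is handed in when it is done.

Besides the shell and the picture viewer there is one more tool, called after "Emit:" as name(argument=value, ...), one argument or row to a line, values as JSON. carry_out: Moves the arm, as the interface text tells. Its arguments: {"type":"object","properties":{"targets":{"type":"array","items":{"type":"array","items":{"type":"number"}}},"force":{"type":"number"}},"required":["targets"]}

```bash
mkdir -p pics; ls
python3 - <<'E'
from workcell import bot
import cv2, numpy as np
s=bot.observe(); print(s)
for n in("top","scene"):
    f=bot.grab_frame(n); cv2.imwrite(f"pics/{n}1.png",f["color"][:,:,::-1]); np.savez(f"{n}1.npz",**f); print(f["K"],f["cam_to_world"])
E
```

```text
pics
{'clock': 0.0, 'qpos': array([ 1.14079262,  0.52202337, -0.03630545,  1.60000354,  0.02122695,
        1.02110386, -0.11281387]), 'qd': array([-1.34151385e-04,  1.64985914e-03, -5.51330304e-05, -8.44065880e-04,
        9.69550918e-04, -1.12715300e-03,  8.50405965e-04]), 'joint_efforts': array([ 1.83039472e-03, -9.27085948e+01,  1.98071949e+00, -3.69917214e+01,
        1.80617580e-02,  8.37511732e-03, -2.37152165e-05]), 'position': array([ 0.2198832 , -0.58468163,  0.23072176]), 'tool_rot': array([-3.14044586e+00,  1.16394489e-04,  3.59774913e-01]), 'force': array([ 0.49342666,  0.07476355, -0.9037791 ]), 'moment': array([-0.04252742,  0.00505925,  0.01489579]), 'grip_width': 0.08551811951720209}
[[383.70099045   0.         319.3398405 ]
 [  0.         383.70099045 199.23923809]
 [  0.           0.           1.        ]] [[ 0.01107876 -0.97344271  0.22866251  0.44324085]
 [-0.9999189  -0.00934865  0.00864806 -0.03197722]
 [-0.0062807  -0.22873978 -0.97346734  0.92571217]
 [ 0.          0.          0.          1.        ]]
[[469.01564477   0.         319.31492112]
 [  0.         469.01564477 192.38822467]
 [  0.           0.           1.        ]] [[ 0.62260108  0.57084283 -0.53526289  1.26979113]
 [ 0.7823582  -0.43934806  0.44146227 -0.59183986]
 [ 0.01683886 -0.6936222  -0.72014214  1.01486976]
 [ 0.          0.          0.          1.        ]]
```

View pics/top1.png

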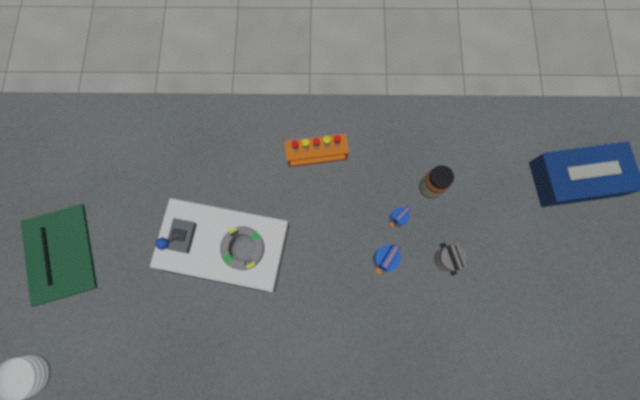

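View pics/scene1.png

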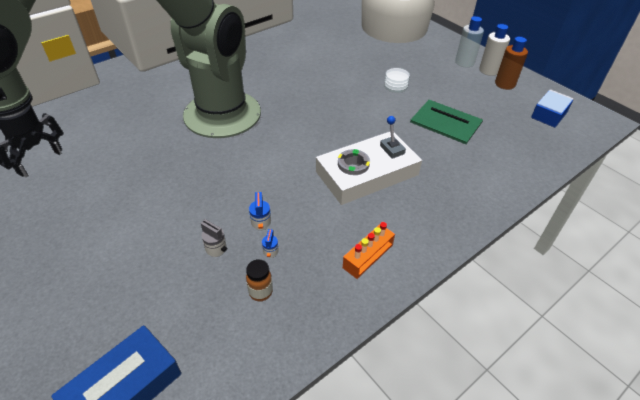

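The top view shows the larger fresh cartridge at about (388,258) and a smaller look-alike at (400,216). The used cartridge is at (453,257) and the jar at (438,180). The port ring is at (242,248), with yellow marks at (233,231) and (250,265) and green marks at (255,237) and (228,259). The valve ball is at (162,243).

```bash
cat > h.py <<'E'
import numpy as np, cv2
def cloud(f, T=None):
    z=f["z_map"]; K=f["K"]; T=f["cam_to_world"] if T is None else T
    v,u=np.mgrid[:z.shape[0],:z.shape[1]]
    p=np.stack([(u-K[0,2])/K[0,0]*z,(v-K[1,2])/K[1,1]*z,z],-1)
    P=p@T[:3,:3].T+T[:3,3]; P[z==0]=np.nan
    return P
def hsv(f): return cv2.cvtColor(f["color"],cv2.COLOR_RGB2HSV)
def mask(f,h0,h1,s=100,v=50):
    H=hsv(f); return (H[...,0]>=h0)&(H[...,0]<=h1)&(H[...,1]>=s)&(H[...,2]>=v)
def comps(m,P,mn=4):
    n,l,st,c=cv2.connectedComponentsWithStats(m.astype(np.uint8))
    for i in range(1,n):
        if st[i,4]>=mn:
            q=P[l==i]; q=q[~np.isnan(q[:,0])]
            if len(q): yield c[i].round(1),st[i,4],q
def axis(q):
    c=q[:,:2]-q[:,:2].mean(0); w,V=np.linalg.eigh(c.T@c/len(q)); return np.arctan2(V[1,1],V[0,1]),np.sqrt(w)
E
python3 - <<'E'
from h import *
for n in("top","scene"):
    f=np.load(n+"1.npz"); P=cloud(f); print(n)
    for nm,a in dict(blue=(100,130),green=(45,80),yellow=(22,35),orange=(3,20)).items():
        for c,k,q in comps(mask(f,*a),P,5):
            m=q.mean(0)
            if 0.2<m[0]<0.9 and abs(m[1])<.5: print(nm,c,k,q.mean(0).round(4),q.min(0).round(3),q.max(0).round(3))
    # grips: points above 0.08
    for nm,b in dict(fresh=(100,130),).items():
        pass
    z=P[...,2]; 
    m=(z>.082)&(z<.12)
    for c,k,q in comps(m,P,15):
        M=q.mean(0)
        if 0.2<M[0]<0.9 and abs(M[1])<.6: print("hi",c,k,M.round(4),q.max(0).round(3),np.round(axis(q)[0],3))
    # deck
    m=(abs(z-.062)<.006)
    for c,k,q in comps(m,P,300):
        if abs(q[:,1]).max()<.6:
            r=cv2.minAreaRect((q[:,:2]*1000).astype(np.float32)); print("deck",c,k,q.mean(0).round(4),r)
E
```

```text
top
blue [400.  215.7] 235 [ 0.6107 -0.2104  0.0549] [ 0.592 -0.244 -0.004] [ 0.643 -0.191  0.081]
blue [161.7 243.1] 105 [0.529  0.2859 0.1683] [0.519 0.277 0.158] [0.539 0.298 0.174]
blue [387.2 257.3] 478 [ 0.5132 -0.1743  0.0789] [ 0.485 -0.216 -0.004] [ 0.55  -0.149  0.107]
green [255.  236.4] 44 [0.556  0.117  0.0802] [0.548 0.109 0.076] [0.563 0.126 0.084]
green [227.4 258. ] 51 [0.508  0.1755 0.0798] [0.499 0.167 0.074] [0.517 0.185 0.083]
yellow [326.4 139.5] 54 [ 0.7862 -0.0395  0.0801] [ 0.773 -0.048 -0.002] [ 0.829 -0.031  0.092]
yellow [305.2 142.4] 51 [0.7763 0.01   0.086 ] [0.767 0.002 0.047] [0.8   0.02  0.093]
yellow [232.7 230.1] 21 [0.5695 0.1675 0.0802] [0.565 0.16  0.077] [0.574 0.174 0.083]
yellow [250.2 264.8] 26 [0.4942 0.1256 0.074 ] [ 0.489  0.116 -0.003] [0.505 0.14  0.083]
orange [316.4 150.8] 1401 [ 0.7709 -0.0158  0.0443] [ 0.743 -0.096 -0.004] [0.835 0.067 0.093]
orange [432.5 185.2] 146 [ 0.6789 -0.2836  0.0746] [ 0.664 -0.314  0.062] [ 0.71  -0.269  0.095]
orange [391.4 224.4] 13 [ 0.5952 -0.1956  0.0248] [ 0.59  -0.2    0.011] [ 0.601 -0.192  0.03 ]

[... 2177 characters left out ...]
-0.276  0.091]
orange [260.9 298.4] 30 [ 0.7175 -0.3124  0.0112] [ 0.701 -0.328  0.006] [ 0.724 -0.289  0.017]
hi [392.7 144.6] 269 [0.5611 0.2775 0.0909] [0.595 0.311 0.119] -3.094
hi [258.4 202.1] 152 [ 0.5202 -0.1816  0.1013] [ 0.543 -0.158  0.11 ] 2.572
hi [211.2 228.3] 228 [ 0.5219 -0.3241  0.0997] [ 0.547 -0.306  0.11 ] -2.802
hi [380.1 227.7] 83 [0.7754 0.0206 0.0896] [0.786 0.044 0.095] 1.713
hi [364.3 241.8] 130 [ 0.7843 -0.0421  0.0896] [ 0.795 -0.008  0.095] 1.72
hi [257.4 270.2] 411 [ 0.6983 -0.3018  0.0995] [ 0.722 -0.273  0.107] 2.696
deck [367.3 162.4] 2363 [0.5514 0.1863 0.0628] ((541.08251953125, 199.82249450683594), (283.9804992675781, 166.84437561035156), 79.2313003540039)
```

Emit:
carry_out(
  targets=[
    [28,-18.6,0,0,0,0,0],
    [28,-18.6,0,0,0,0,0],
    [28,-18.6,0,0,0,0,0],
    [28,-18.6,0,0,0,0,0],
    [28,-18.6,0,0,0,0,0],
  ],
)

```text
clock: 0.52
position: [0.3188, -0.4471, 0.2311]
tool_rot: [-3.141, 0.0, 0.36]
force: [0.6, -0.1, 1.0]
grip_width: 0.0853
```

Emit:
carry_out(
  targets=[
    [28,-18.6,0,0,0,0,0],
    [28,-18.6,0,0,0,0,0],
    [28,-18.6,0,0,0,0,0],
    [28,-18.6,0,0,0,0,0],
    [28,-18.6,0,0,0,0,0],
  ],
)

```text
clock: 0.93
position: [0.4172, -0.3108, 0.2312]
tool_rot: [-3.141, 0.0, 0.36]
force: [0.6, 0.2, -0.7]
grip_width: 0.0858
```

Emit:
carry_out(
  targets=[
    [28,-18.6,0,0,0,0,0],
    [28,-18.6,0,0,0,0,0],
    [28,-18.6,0,0,0,0,0],
    [28,-18.6,0,0,0,0,0],
    [28,-18.6,0,0,0,0,0],
  ],
)

```text
clock: 1.35
position: [0.5155, -0.1745, 0.2312]
tool_rot: [-3.141, 0.0, 0.36]
force: [-0.4, -0.9, -0.1]
grip_width: 0.085
```

Emit:
carry_out(
  targets=[
    [0,0,0,0,0,-1,0],
    [0,0,0,0,0,-1,0],
    [0,0,0,0,0,-1,0],
    [0,0,0,0,0,-1,0],
    [0,0,0,0,0,-1,0],
  ],
)

```text
clock: 1.77
position: [0.5148, -0.1759, 0.231]
tool_rot: [-3.141, 0.0, 0.889]
force: [-0.4, -0.2, 0.3]
grip_width: 0.0851
```

Emit:
carry_out(
  targets=[
    [0,0,0,0,0,-1,0],
    [0,0,0,0,0,-1,0],
    [0,0,0,0,0,-1,0],
    [0,0,0,0,0,-1,0],
    [0,0,0,0,0,-1,0],
  ],
)

```text
clock: 2.18
position: [0.5148, -0.176, 0.2311]
tool_rot: [-3.141, -0.0, 1.412]
force: [0.2, 0.3, -0.3]
grip_width: 0.0851
```

Emit:
carry_out(
  targets=[
    [0,0,0,0,0,-1,0],
    [0,0,0,0,0,-1,0],
    [0,0,0,0,0,-1,0],
    [0,0,0,0,0,-1,0],
    [0,0,0,0,0,-1,0],
  ],
)

```text
clock: 2.6
position: [0.5147, -0.176, 0.2311]
tool_rot: [-3.141, -0.0, 1.936]
force: [0.1, -0.6, 0.3]
grip_width: 0.0854
```

Emit:
carry_out(
  targets=[
    [0,0,0,0,0,-1,0],
    [0,0,0,0,0,-1,0],
    [0,0,0,0,0,-1,0],
    [0,0,0,0,0,-1,0],
    [0,0,0,0,0,-1,0],
  ],
)

```text
clock: 3.02
position: [0.5148, -0.176, 0.2311]
tool_rot: [-3.141, -0.0, 2.459]
force: [0.8, 1.0, 0.7]
grip_width: 0.0852
```

Emit:
carry_out(
  targets=[
    [0,0,0,0,0,-1,0],
    [0,0,0,0,0,-0.2,0],
    [0,0,0,0,0,0,0],
  ],
)

```text
clock: 3.27
position: [0.5147, -0.1761, 0.231]
tool_rot: [3.141, -0.001, 2.578]
force: [0.5, -0.4, 0.1]
grip_width: 0.0856
```

```bash
cat >> h.py <<'E'
from scipy.spatial.transform import Rotation as Ro
def wrist(bot,name):
    s=bot.observe(); T=np.eye(4); T[:3,:3]=Ro.from_euler("xyz",s["tool_rot"]).as_matrix(); T[:3,3]=s["position"]
    f=bot.grab_frame("wrist"); cv2.imwrite(f"pics/{name}.png",f["color"][:,:,::-1])
    np.savez(name+".npz",T=T@f["T_tool_cam"],**f)
    return s,f,T@f["T_tool_cam"]
E
python3 - <<'E'
from workcell import bot
from h import *
s,f,T=wrist(bot,"w1"); print(s["position"],s["tool_rot"],s["qpos"])
P=cloud(f,T); z=P[...,2]
for c,k,q in comps((z>.09)&(z<.115),P,100):
    print("hi",c,k,q.mean(0).round(4),axis(q),cv2.minAreaRect((q[:,:2]*1000).astype(np.float32)))
for c,k,q in comps(mask(f,3,20),P,30): print("or",c,k,q.mean(0).round(4))
E
```

```text
[ 0.51472545 -0.17610014  0.23104695] [ 3.14145752e+00 -6.10940674e-04  2.57828277e+00] [ 0.72154615  0.46406698 -0.68071961  1.78964035  0.33901243  1.00825883
  0.91620942]
hi [314.4 187.5] 1131 [ 0.5109 -0.1752  0.1022] (np.float64(2.5716689821472403), array([0.00519855, 0.01626601])) ((512.575927734375, -176.1591033935547), (17.896272659301758, 55.353553771972656), 57.10479736328125)
hi [188.  254.9] 678 [ 0.5026 -0.3213  0.1002] (np.float64(-2.711155684042918), array([0.00542231, 0.00897846])) ((504.43499755859375, -323.7966613769531), (32.8231315612793, 18.575088500976562), 17.11639404296875)
hi [310.9 349.5] 190 [ 0.6743 -0.2834  0.0949] (np.float64(0.9157936913338622), array([0.00179943, 0.00867575])) ((675.2728881835938, -284.1896057128906), (36.628482818603516, 8.372491836547852), 51.75682830810547)
or [315.  145.5] 110 [ 0.4855 -0.1586  0.0345]
or [315.  190.2] 154 [ 0.5132 -0.176   0.103 ]
or [532.2 271.6] 7515 [ 0.766  -0.0108  0.0374]
or [337.4 232.7] 56 [ 0.5948 -0.194   0.023 ]
or [335.7 270.3] 49 [ 0.6116 -0.2107  0.0748]
or [310.6 301.2] 138 [ 0.6719 -0.2839  0.0082]
or [310.4 334.8] 890 [ 0.6747 -0.2849  0.0703]
```

View pics/w1.png

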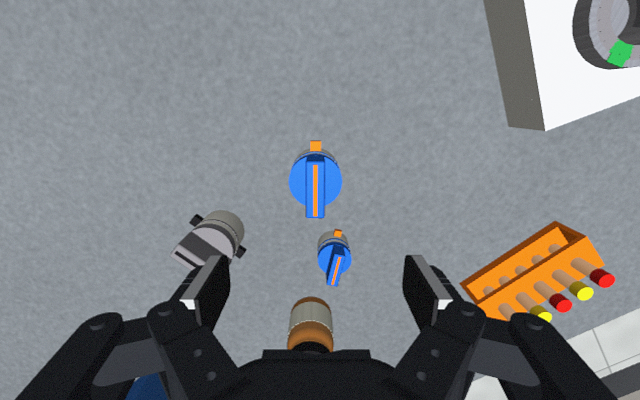

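The wrist view shows the large fresh cartridge's bar centred at about (315,185), in line with the fingers. The small one is at (335,255) and the used one at (210,240), both clear of the fingers. The measured bar size of 18 x 55 mm at z 0.102 matches the spec, so I'm going down to grip it.

Emit:
carry_out(
  targets=[
    [1.4,-0.9,36,0,0,0.05,0],
    [0,0,36,0,0,0,0],
    [0,0,36,0,0,0,60],
    [0,0,36,0,0,0,60],
    [0,0,13,0,0,0,100],
  ],
  force=60,
)

```text
clock: 3.73
position: [0.5112, -0.1755, 0.0703]
tool_rot: [-3.14, -0.005, 2.572]
force: [-0.7, -0.2, -0.5]
grip_width: 0.0548
```

Emit:
carry_out(
  targets=[
    [0,0,0,0,0,0,255],
    [0,0,0,0,0,0,255],
    [0,0,0,0,0,0,255],
    [0,0,0,0,0,0,255],
    [0,0,0,0,0,0,255],
  ],
  force=60,
)

```text
clock: 4.15
position: [0.5144, -0.1764, 0.0762]
tool_rot: [3.141, 0.003, 2.574]
force: [-0.9, 0.4, 10.3]
grip_width: 0.0168
```

Emit:
carry_out(
  targets=[
    [0,0,0,0,0,0,255],
    [0,0,0,0,0,0,255],
    [0,0,0,0,0,0,255],
    [0,0,0,0,0,0,255],
  ],
)

```text
clock: 4.48
position: [0.5143, -0.1764, 0.0762]
tool_rot: [3.141, 0.003, 2.574]
force: [-1.5, 0.0, 10.3]
grip_width: 0.0172
```

Emit:
carry_out(
  targets=[
    [0,0,-15,0,0,0,255],
    [0,0,-35,0,0,0,255],
    [0,0,-40,0,0,0,255],
    [0,0,-40,0,0,0,255],
    [0,0,0,0,0,0,255],
  ],
)

```text
clock: 4.9
position: [0.5162, -0.1763, 0.2122]
tool_rot: [3.139, 0.01, 2.574]
force: [2.0, -0.5, -1.7]
grip_width: 0.0174
```

Emit:
carry_out(
  targets=[
    [4,20,0,0,0,0,255],
    [7,36,0,0,0,0,255],
    [7,36,0,0,0,0,255],
    [7,36,0,0,0,0,255],
    [7,36,0,0,0,0,255],
  ],
)

```text
clock: 5.32
position: [0.5749, -0.0191, 0.2055]
tool_rot: [3.141, 0.002, 2.574]
force: [1.3, -0.2, -1.9]
grip_width: 0.017
```

Emit:
carry_out(
  targets=[
    [7,36,0,0,0,0,255],
    [7,36,0,0,0,0,255],
    [7,36,0,0,0,0,255],
    [4,7,0,0,0,0,255],
    [0,0,0,0,0,0,255],
  ],
)

```text
clock: 5.73
position: [0.6151, 0.094, 0.2053]
tool_rot: [3.139, -0.0, 2.579]
force: [0.2, -0.4, -2.2]
grip_width: 0.0169
```

Run:
```python
from workcell import bot
from h import *
s,f,T=wrist(bot,"w2"); print(s["clock"],s["position"],s["tool_rot"],s["force"],s["grip_width"])
P=cloud(f,T)
for nm,a in dict(green=(45,80),yellow=(22,35),orange=(3,20),blue=(100,130)).items():
    for c,k,q in comps(mask(f,*a),P,60): print(nm,c,k,q.mean(0).round(4),q.min(0).round(3),q.max(0).round(3))
```

```text
5.7333 [0.61509037 0.09396842 0.20527387] [ 3.13938048e+00 -1.45410492e-04  2.57871975e+00] [ 0.22210425 -0.35357625 -2.20870462] 0.01690330413945279
green [331.2  28.3] 614 [0.5072 0.1768 0.0786] [0.496 0.165 0.069] [0.519 0.189 0.081]
green [302.2 123.4] 431 [0.5564 0.1174 0.0788] [0.546 0.106 0.074] [0.568 0.128 0.081]
yellow [268.4  49.9] 249 [0.4934 0.1257 0.0788] [0.486 0.117 0.072] [0.501 0.135 0.081]
yellow [361.8 103.8] 211 [0.5698 0.1692 0.0791] [0.563 0.16  0.06 ] [0.577 0.181 0.082]
yellow [329.1 347. ] 155 [0.7529 0.0233 0.1044] [0.607 0.006 0.076] [0.777 0.104 0.279]
orange [315.6 178.1] 371 [0.5871 0.1117 0.16  ] [ 0.579  0.101 -0.003] [0.626 0.119 0.166]
orange [315.8 283.6] 836 [0.613  0.0951 0.2321] [0.593 0.08  0.231] [0.636 0.109 0.234]
orange [111.4 284.8] 80 [ 0.5948 -0.1935  0.0229] [ 0.589 -0.204  0.018] [ 0.601 -0.189  0.026]
orange [311.6 340.3] 783 [ 0.7694 -0.0094  0.0621] [ 0.603 -0.05  -0.001] [0.843 0.101 0.279]
orange [112.  347.1] 129 [ 0.6685 -0.2697  0.0159] [ 0.575 -0.297  0.   ] [0.682 0.054 0.28 ]
blue [315.6 250.8] 6988 [0.606  0.0997 0.2144] [ 0.586 -0.024 -0.003] [0.777 0.122 0.238]
blue [112.9 298.7] 63 [ 0.6088 -0.1952  0.0333] [ 0.591 -0.21   0.028] [ 0.63  -0.19   0.035]
blue [ 95.  317.5] 1340 [ 0.6119 -0.2041  0.058 ] [ 0.591 -0.321 -0.003] [ 0.653 -0.19   0.076]
```

View pics/w2.png

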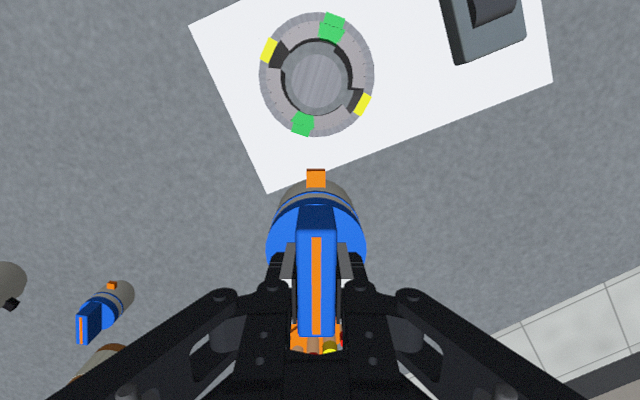

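The wrist view shows the port ring centred at about (317,75). The green marks are at (331,28) and (302,123), and the slots and yellow marks at (268,50) and (362,104). The held cartridge is upright and centred, with its lug at (316,178). Measured in the same image, the cartridge axis agrees with the TCP within 1 mm.

Emit:
carry_out(
  targets=[
    [25,0.2,0,0,0,0,255],
    [25,0.2,0,0,0,0,255],
    [25,0.2,0,0,0,0,255],
    [24,0,0,0,0,0,255],
    [0,0,0,0,0,-1,255],
  ],
)

```text
clock: 6.2
position: [0.5288, 0.1451, 0.2055]
tool_rot: [-3.141, 0.001, 2.679]
force: [0.6, 1.5, -0.6]
grip_width: 0.0167
```

Emit:
carry_out(
  targets=[
    [0,0,0,0,0,-1,255],
    [0,0,0,0,0,-1,255],
    [0,0,0,0,0,-1,255],
    [0,0,0,0,0,-1,255],
    [0,0,0,0,0,-1,255],
  ],
)

```text
clock: 6.62
position: [0.5321, 0.142, 0.205]
tool_rot: [-3.141, 0.001, -3.077]
force: [-0.3, 0.2, -2.5]
grip_width: 0.0172
```

Emit:
carry_out(
  targets=[
    [0,0,0,0,0,-1,255],
    [0,0,0,0,0,-1,255],
    [0,0,0,0,0,-1,255],
    [0,0,0,0,0,-1,255],
    [0,0,0,0,0,-0.3,255],
  ],
)

```text
clock: 7.03
position: [0.5321, 0.142, 0.2048]
tool_rot: [-3.14, 0.0, -2.626]
force: [-0.3, -0.9, -1.6]
grip_width: 0.0169
```

Emit:
carry_out(
  targets=[
    [0,0,0,0,0,0,255],
    [0,0,0,0,0,0,255],
    [0,0,0,0,0,0,255],
  ],
)

```text
clock: 7.28
position: [0.532, 0.1429, 0.2046]
tool_rot: [-3.141, 0.0, -2.633]
force: [0.8, 0.2, -1.9]
grip_width: 0.0171
```

Run:
```python
from workcell import bot
from h import *
s,f,T=wrist(bot,"w3"); print(s["clock"],s["position"],s["tool_rot"],s["force"],s["grip_width"],s["qpos"])
P=cloud(f,T)
for nm,a in dict(green=(45,80),yellow=(22,35),orange=(3,20)).items():
    for c,k,q in comps(mask(f,*a),P,40): print(nm,c,k,np.median(q,0).round(4),q.min(0).round(3),q.max(0).round(3))
```

```text
7.2833 [0.53199637 0.14290353 0.20461749] [-3.14090553e+00  2.22581565e-04 -2.63262340e+00] [ 0.78942841  0.21574137 -1.85146029] 0.01711978686341975 [ 0.2976741   0.59590912 -0.95809078  1.79243509  0.55834694  1.05090556
  1.20995827]
green [361.2 186.8] 358 [0.5071 0.1772 0.0789] [0.496 0.166 0.06 ] [0.518 0.194 0.081]
green [275.6 199.6] 197 [0.5562 0.1141 0.079 ] [0.527 0.106 0.077] [0.567 0.119 0.163]
green [596.4 325.3] 10110 [0.5323 0.5689 0.0131] [ 0.425  0.187 -0.002] [0.626 0.719 0.289]
yellow [319.6 146. ] 182 [0.4931 0.1252 0.0793] [0.486 0.116 0.072] [0.5   0.134 0.081]
yellow [ 47.7 312.8] 367 [ 0.779  -0.0375  0.0874] [ 0.773 -0.085 -0.003] [ 0.906 -0.03   0.09 ]
yellow [ 95.9 326.9] 339 [0.7717 0.0116 0.0875] [ 0.766 -0.029 -0.002] [0.897 0.019 0.091]
orange [315.5 178.1] 376 [0.5028 0.1263 0.1631] [0.495 0.119 0.037] [0.524 0.15  0.165]
orange [316.  283.4] 839 [0.529  0.1416 0.2315] [0.509 0.129 0.23 ] [0.554 0.156 0.233]
orange [102.7 286.7] 8629 [ 0.7685 -0.0146  0.0476] [ 0.545 -0.093 -0.003] [0.863 0.095 0.272]
```

View pics/w3.png

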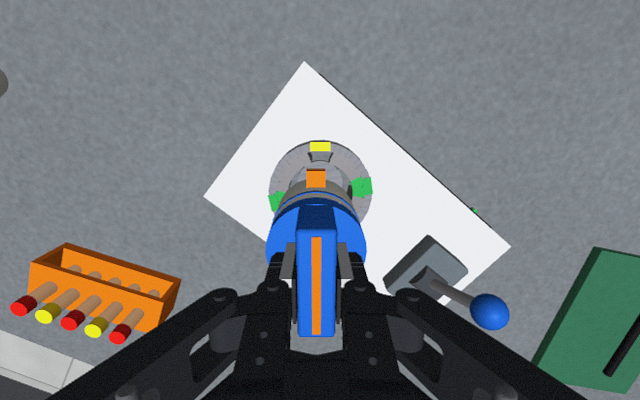

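The lug at (315,178) lines up with the slot at (320,148) in angle. It is about 4 mm short sideways, so I'm correcting that and descending.

Emit:
carry_out(
  targets=[
    [-1.7,4,0,0,0,-0.08,255],
    [0,0,20,0,0,0,255],
    [0,0,20,0,0,0,255],
    [0,0,0,0,0,0,255],
    [0,0,0,0,0,0,255],
  ],
)

```text
clock: 7.75
position: [0.531, 0.1482, 0.1642]
tool_rot: [3.141, -0.001, -2.621]
force: [0.1, 0.0, -1.9]
grip_width: 0.017
```

Emit:
carry_out(
  targets=[
    [0,0,10,0,0,0,255],
    [0,0,10,0,0,0,255],
    [0,0,8,0,0,0,255],
    [0,0,0,0,0,0,255],
    [0,0,0,0,0,0,255],
  ],
)

```text
clock: 8.17
position: [0.5312, 0.148, 0.136]
tool_rot: [3.141, -0.001, -2.621]
force: [0.3, -0.2, -2.0]
grip_width: 0.017
```

Emit:
carry_out(
  targets=[
    [0,-0.9,6,0,0,0,255],
    [0,0,6,0,0,0,255],
    [0,0,5,0,0,0,255],
    [0,0,3,0,0,0,255],
    [0,0,0,0,0,0,255],
  ],
)

```text
clock: 8.58
position: [0.5316, 0.1471, 0.1157]
tool_rot: [3.141, -0.001, -2.622]
force: [-0.2, -1.0, -2.2]
grip_width: 0.017
```

The lugs are past the ring top with no side force. Pressing against the spring now.

Emit:
carry_out(
  targets=[
    [0,0,5,0,0,0,255],
    [0,0,5,0,0,0,255],
    [0,0,5,0,0,0,255],
    [0,0,0,0,0,0,255],
    [0,0,0,0,0,0,255],
  ],
  force=90,
)

```text
clock: 9.0
position: [0.532, 0.1473, 0.1014]
tool_rot: [-3.141, 0.0, -2.622]
force: [-2.5, -0.9, 9.5]
grip_width: 0.0169
```

Run:
```python
from workcell import bot
s=bot.observe(); print(s["position"],s["tool_rot"],s["force"],s["moment"],s["grip_width"])
```

```text
[0.53201607 0.14731043 0.10144761] [-3.14131797e+00  4.24623131e-04 -2.62161252e+00] [-2.53257603 -0.93633801  9.53244446] [-0.43135054  0.60356559 -0.02819448] 0.016877465996459978
```

The spring force is about 11.5 N at the aimed depth, as specified. Turning clockwise now.

Emit:
carry_out(
  targets=[
    [0,0,0,0,0,0.8,255],
    [0,0,0,0,0,0.8,255],
    [0,0,0,0,0,0.8,255],
    [0,0,0,0,0,0.8,255],
    [0,0,0,0,0,0.8,255],
  ],
)

```text
clock: 9.42
position: [0.5324, 0.1477, 0.1019]
tool_rot: [3.141, 0.002, -3.044]
force: [0.4, -0.9, 9.3]
grip_width: 0.0166
```

Run:
```python
from workcell import bot
s=bot.observe(); print(s["position"],s["tool_rot"],s["force"],s["moment"],s["grip_width"])
```

```text
[0.53243179 0.14768527 0.10188494] [ 3.14103220e+00  1.71266529e-03 -3.04447805e+00] [ 0.43109485 -0.85182057  9.28802327] [0.11130205 0.10320017 0.12639938] 0.01655385902180739
```

Emit:
carry_out(
  targets=[
    [0,0,0.5,0,0,0.9,255],
    [0,0,0,0,0,0.9,255],
    [0,0,0,0,0,0.9,255],
    [0,0,0,0,0,0.9,255],
    [0,0,0,0,0,0.9,255],
  ],
)

```text
clock: 9.83
position: [0.5326, 0.1477, 0.1014]
tool_rot: [3.14, 0.002, 2.767]
force: [-0.5, 0.4, 9.2]
grip_width: 0.0166
```

Emit:
carry_out(
  targets=[
    [0,0,0,0,0,0.9,255],
    [0,0,0,0,0,0.9,255],
    [0,0,0,0,0,0.9,255],
    [0,0,0,0,0,0.9,255],
    [0,0,0,0,0,0.7,255],
  ],
)

```text
clock: 10.25
position: [0.5326, 0.1477, 0.1015]
tool_rot: [3.14, 0.001, 2.316]
force: [-0.5, 0.6, 9.1]
grip_width: 0.0167
```

Emit:
carry_out(
  targets=[
    [0,0,0,0,0,0.4,255],
    [0,0,0,0,0,0.3,255],
    [0,0,0,0,0,0,255],
  ],
)

```text
clock: 10.5
position: [0.5326, 0.1477, 0.1015]
tool_rot: [3.14, 0.001, 2.246]
force: [0.2, -0.1, 9.2]
grip_width: 0.0161
```

Run:
```python
from workcell import bot
s=bot.observe(); print(s["position"],s["tool_rot"],s["force"],s["moment"],s["grip_width"])
```

```text
[0.53258799 0.14773872 0.10153082] [3.13956025e+00 9.04190499e-04 2.24604727e+00] [ 0.20984749 -0.12793596  9.17158183] [-0.01273184 -0.03209529 -0.01501534] 0.01609321565844956
```

Emit:
carry_out(
  targets=[
    [0,0,0,0,0,0.3,255],
    [0,0,0,0,0,0.3,255],
    [0,0,0,0,0,0,255],
  ],
)

```text
clock: 10.75
position: [0.5321, 0.1474, 0.1014]
tool_rot: [3.141, 0.001, 2.185]
force: [-2.6, -2.1, 12.8]
grip_width: 0.0162
```

Run:
```python
from workcell import bot
s=bot.observe(); print(s["position"],s["tool_rot"],s["force"],s["moment"],s["grip_width"])
s=bot.grab_frame("top");import cv2,numpy as np; cv2.imwrite("pics/top2.png",cv2.resize(s["color"][180:310,140:340,::-1],None,fx=4,fy=4));
```

```text
[0.53213863 0.14741474 0.10139112] [3.14066508e+00 9.58279063e-04 2.18453744e+00] [-2.64788993 -2.06181221 12.80640937] [-0.48896489  0.59536654  1.15002659] 0.016215613532825943
```

The moment of 1.15 N m shows the stop is reached. Letting it rise.

Emit:
carry_out(
  targets=[
    [0,0,-3,0,0,0,255],
    [0,0,-3,0,0,0,255],
    [0,0,-3,0,0,0,255],
    [0,0,-1,0,0,0,255],
    [0,0,0,0,0,0,255],
  ],
)

```text
clock: 11.22
position: [0.532, 0.1474, 0.1112]
tool_rot: [3.141, 0.0, 2.185]
force: [1.0, 1.3, -0.1]
grip_width: 0.0161
```

Run:
```python
from workcell import bot
s=bot.observe(); print(s["position"],s["tool_rot"],s["force"],s["moment"],s["grip_width"])
```

```text
[0.53195864 0.14735717 0.11117725] [3.14104781e+00 7.22576662e-05 2.18530465e+00] [ 0.95098615  1.33172702 -0.0770783 ] [ 0.20480957 -0.31846473  1.102708  ] 0.016145811703073755
```

Emit:
carry_out(
  targets=[
    [0,0,0,0,0,-0.6,255],
    [0,0,-1,0,0,0,255],
    [0,0,0,0,0,0,255],
  ],
)

```text
clock: 11.47
position: [0.5319, 0.1472, 0.1114]
tool_rot: [3.141, -0.001, 2.246]
force: [4.9, 2.1, -14.6]
grip_width: 0.0167
```

Run:
```python
from workcell import bot
s=bot.observe(); print(s["position"],s["tool_rot"],s["force"],s["moment"],s["grip_width"])
```

```text
[0.5318786  0.14721459 0.111392  ] [ 3.14127839e+00 -7.33907654e-04  2.24623264e+00] [  4.88702524   2.08910575 -14.62605615] [ 0.77288041 -1.37424425  0.29101189] 0.016736626223543837
```

Lifting 1 mm meets 15 N of resistance, so the lugs are held under the ring. Easing off, opening and backing away upward.

Emit:
carry_out(
  targets=[
    [0,0,1,0,0,0,255],
    [0,0,0,0,0,0,80],
    [0,0,0,0,0,0,80],
    [0,0,0,0,0,0,80],
    [0,0,0,0,0,0,80],
  ],
)

```text
clock: 11.88
position: [0.5318, 0.1471, 0.1109]
tool_rot: [-3.141, 0.0, 2.247]
force: [1.2, 0.4, 0.8]
grip_width: 0.0587
```

Emit:
carry_out(
  targets=[
    [0,0,0,0,0,0,80],
    [0,0,-10,0,0,0,80],
    [0,0,-25,0,0,0,80],
    [0,0,-40,0,0,0,80],
    [0,0,-40,0,0,0,80],
  ],
)

```text
clock: 12.3
position: [0.5309, 0.1473, 0.2274]
tool_rot: [-3.14, -0.001, 2.248]
force: [0.9, -0.4, 0.5]
grip_width: 0.0586
```

Run:
```python
from workcell import bot
from h import *
s,f,T=wrist(bot,"w4"); print(s["clock"],s["position"],s["tool_rot"],s["force"],s["grip_width"],s["qpos"])
P=cloud(f,T); z=P[...,2]
for nm,a in dict(green=(45,80),yellow=(22,35),orange=(3,20),blue=(100,130)).items():
    for c,k,q in comps(mask(f,*a),P,60): print(nm,c,k,np.median(q,0).round(4),q.min(0).round(3),q.max(0).round(3))
for c,k,q in comps((z>.125)&(z<.15),P,200): print("hi",c,k,q.mean(0).round(4),np.percentile(q[:,2],95),axis(q),cv2.minAreaRect((q[:,:2]*1000).astype(np.float32)))
f=bot.grab_frame("top"); np.savez("top3.npz",**f); P=cloud(f)
for c,k,q in comps(mask(f,100,130),P,30): print("top blue",c,k,np.median(q,0).round(4),q.min(0).round(3),q.max(0).round(3))
```

```text
12.3 [0.53092888 0.14726982 0.22742081] [-3.14016534e+00 -1.34681742e-03  2.24849013e+00] [ 0.92973112 -0.43899674  0.47700594] 0.05863085814876809 [ 0.06364221  0.46417733 -0.60209843  1.7776427   0.30559285  0.99617085
  0.02006993]
green [316.2 147.5] 359 [0.5067 0.1775 0.0788] [0.495 0.165 0.069] [0.519 0.189 0.081]
yellow [273.2 179.6] 147 [0.4935 0.1255 0.0791] [0.486 0.116 0.066] [0.501 0.134 0.081]
yellow [359.7 193.4] 139 [0.5696 0.1691 0.0791] [0.563 0.16  0.061] [0.581 0.178 0.081]
orange [317.1 205.6] 274 [0.5318 0.1473 0.1381] [0.516 0.127 0.136] [0.548 0.168 0.14 ]
orange [375. 340.] 538 [0.7539 0.0057 0.0101] [ 0.532 -0.027 -0.001] [0.775 0.173 0.309]
blue [455.9  47.9] 1542 [0.5276 0.2867 0.167 ] [ 0.517  0.277 -0.002] [0.586 0.376 0.172]
blue [316.9 193.2] 2963 [0.5285 0.1512 0.1042] [ 0.503  0.12  -0.003] [0.572 0.176 0.139]
blue [199.  393.7] 146 [ 0.5958 -0.197   0.0488] [ 0.501 -0.215  0.04 ] [0.604 0.146 0.319]
hi [316.5 201.7] 1471 [0.5297 0.1494 0.1372] 0.13873501050361345 (np.float64(2.2481649377279793), array([0.00513218, 0.01652669])) ((530.9968872070312, 147.98794555664062), (17.78289031982422, 55.801082611083984), 38.57465744018555)
top blue [584.2 174.1] 4489 [ 0.706  -0.6339  0.0692] [ 0.645 -0.765  0.006] [ 0.791 -0.547  0.075]
top blue [400.  215.7] 233 [ 0.6104 -0.2097  0.0516] [ 0.591 -0.233 -0.004] [ 0.644 -0.191  0.079]
top blue [242.6 245.6] 339 [0.5297 0.132  0.1064] [0.487 0.049 0.045] [0.568 0.17  0.586]
```

View pics/w4.png

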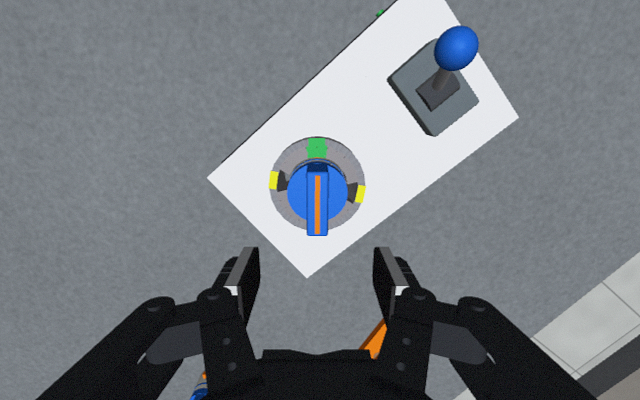

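The cartridge is seated, with its bar at (317,205) pointing at the green mark at (316,147). Its top is at z 0.139, which is the locked height, and the lugs are turned away from the yellow slots. The valve lever ball is at (456,48), still leaning towards the robot. Next I'll close the fingers and go to the robot side of the ball.

Emit:
carry_out(
  targets=[
    [15,6,0,0,0,0,255],
    [32,13,0,0,0,0,255],
    [35,14,0,0,0,0,255],
    [35,14,0,0,0,0,255],
    [28,10.5,0,0,0,0,255],
  ],
)

```text
clock: 12.82
position: [0.4845, 0.2989, 0.2268]
tool_rot: [3.141, -0.001, 2.249]
force: [-0.3, -0.1, -0.9]
grip_width: 0.0001
```

Emit:
carry_out(
  targets=[
    [0,0,0,0,0,-1,255],
    [0,0,0,0,0,-1,255],
    [0,0,0,0,0,-1,255],
    [0,0,0,0,0,-1,255],
    [0,0,0,0,0,-1,255],
  ],
)

```text
clock: 13.23
position: [0.4857, 0.2963, 0.2266]
tool_rot: [3.141, 0.0, 2.777]
force: [0.7, -0.3, 0.3]
grip_width: -0.0004
```

Emit:
carry_out(
  targets=[
    [0,0,0,0,0,-1,255],
    [0,0,0,0,0,-0.8,255],
    [0,0,0,0,0,0,255],
    [0,0,0,0,0,0,255],
  ],
)

```text
clock: 13.57
position: [0.4858, 0.2961, 0.2262]
tool_rot: [3.141, 0.0, 2.957]
force: [0.5, -0.0, -0.2]
grip_width: -0.0001
```

Run:
```python
from workcell import bot
from h import *
f=bot.grab_frame("scene"); s=bot.observe(); print(s["position"],s["tool_rot"],s["force"],s["grip_width"])
P=cloud(f)
cv2.imwrite("pics/s2.png",cv2.resize(f["color"][60:220,270:470,::-1],None,fx=4,fy=3.7))
for c,k,q in comps(mask(f,100,130),P,20): 
    if abs(np.median(q,0)[1])<.5: print(c,k,np.median(q,0).round(4),q.min(0).round(3),q.max(0).round(3))
```

```text
[0.48582531 0.29614295 0.22616895] [3.14143396e+00 1.10189955e-04 2.95647821e+00] [-0.73553235 -0.48771986 -0.3288292 ] -3.883879771135026e-05
[117.4  52.4] 41 [-1.5732  0.0972 -0.5047] [-1.592  0.055 -0.532] [-1.47   0.124 -0.435]
[100.5  57.3] 138 [-1.574  -0.0069 -0.5013] [-1.608 -0.065 -0.538] [-1.513  0.046 -0.466]
[390.6 119.4] 54 [0.533  0.2826 0.1666] [0.518 0.276 0.157] [0.543 0.298 0.175]
[354.1 152.7] 278 [0.5422 0.1365 0.1074] [ 0.391  0.116 -0.001] [0.562 0.284 0.144]
[269.5 240.7] 206 [ 0.6191 -0.2157  0.0536] [ 0.542 -0.233 -0.002] [ 0.634 -0.163  0.082]
```

Emit:
carry_out(
  targets=[
    [0,0,25,0,0,0,255],
    [0,0,30,0,0,0,255],
    [0,0,28,0,0,0,255],
    [0,0,0,0,0,0,255],
    [-10,0,0,0,0,0,255],
  ],
)

```text
clock: 14.03
position: [0.4941, 0.295, 0.1429]
tool_rot: [-3.14, -0.002, 2.961]
force: [1.2, 1.3, -0.1]
grip_width: -0.0003
```

Emit:
carry_out(
  targets=[
    [-10,0,0,0,0,0,255],
    [-10,0,0,0,0,0,255],
    [-10,0,0,0,0,0,255],
    [-10,0,0,0,0,0,255],
    [0,0,0,0,0,0,255],
  ],
)

```text
clock: 14.45
position: [0.5375, 0.2862, 0.1432]
tool_rot: [3.141, 0.001, 2.957]
force: [0.9, -0.5, -1.5]
grip_width: -0.0
```

Emit:
carry_out(
  targets=[
    [-8,0,0,0,0,0,255],
    [-8,0,0,0,0,0,255],
    [-8,0,0,0,0,0,255],
    [-8,0,0,0,0,0,255],
    [0,0,0,0,0,0,255],
  ],
)

```text
clock: 14.87
position: [0.5681, 0.2807, 0.1426]
tool_rot: [3.142, 0.0, 2.959]
force: [0.4, -0.6, -1.3]
grip_width: 0.0002
```

Run:
```python
from workcell import bot
from h import *
f=bot.grab_frame("scene")
P=cloud(f)
cv2.imwrite("pics/s3.png",cv2.resize(f["color"][60:220,290:490,::-1],None,fx=4,fy=3.7))
for c,k,q in comps(mask(f,100,130),P,10): 
    m=np.median(q,0)
    if abs(m[1])<.5 and m[0]>.2: print(c,k,m.round(4),q.min(0).round(3),q.max(0).round(3))
```

```text
[402.8 132.3] 64 [0.5954 0.2717 0.1634] [0.452 0.263 0.002] [0.606 0.452 0.171]
[354.1 152.7] 278 [0.5423 0.1361 0.1076] [ 0.389  0.117 -0.001] [0.56  0.28  0.143]
[269.5 240.7] 205 [ 0.6188 -0.2158  0.0541] [ 0.545 -0.234 -0.005] [ 0.633 -0.168  0.08 ]
```

View pics/s3.png

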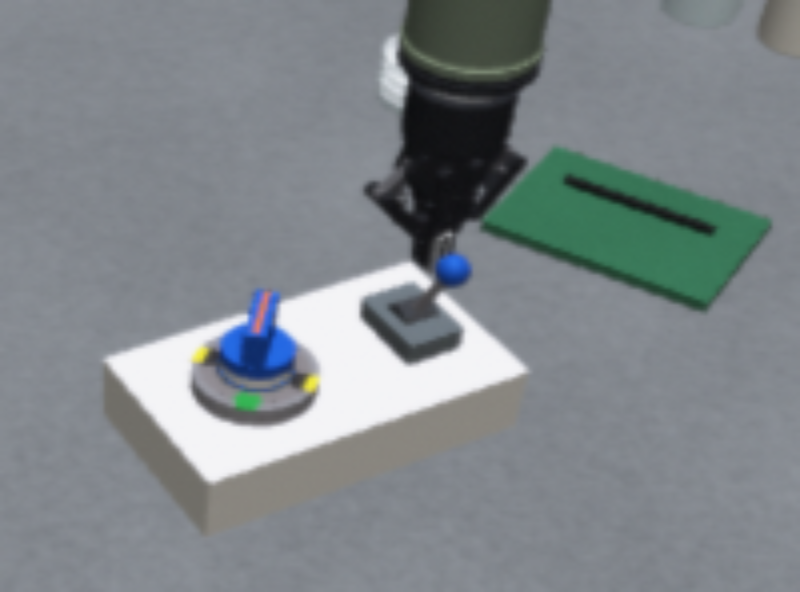

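The lever ball at (453,269) has moved most of the way over, and the cartridge is still seated. Pushing on to the stop.

Emit:
carry_out(
  targets=[
    [-4,0,0,0,0,0,255],
    [-4,0,0,0,0,0,255],
    [-2,0,0,0,0,0,255],
    [0,0,0,0,0,0,255],
  ],
)

```text
clock: 15.25
position: [0.5724, 0.2808, 0.1425]
tool_rot: [-3.14, -0.007, 2.963]
force: [-26.5, -1.2, 11.0]
grip_width: -0.0
```

Emit:
carry_out(
  targets=[
    [-2,0,0,0,0,0,255],
    [0,0,0,0,0,0,255],
  ],
)

```text
clock: 15.42
position: [0.5727, 0.2808, 0.1424]
tool_rot: [-3.139, -0.009, 2.964]
force: [-37.9, -0.7, 16.2]
grip_width: -0.0002
```

A firm 38 N shows the stop is reached. Backing off and checking.

Emit:
carry_out(
  targets=[
    [8,0,0,0,0,0,255],
    [20,0,0,0,0,0,255],
    [30,0,0,0,0,0,255],
    [30,0,0,0,0,0,255],
    [0,0,-30,0,0,0,255],
  ],
)

```text
clock: 15.83
position: [0.485, 0.2951, 0.1693]
tool_rot: [-3.137, -0.006, 2.965]
force: [0.7, 0.9, 0.1]
grip_width: 0.0
```

Emit:
carry_out(
  targets=[
    [0,0,-35,0,0,0,255],
    [0,0,-35,0,0,0,255],
    [0,0,0,0,0,0,255],
  ],
)

```text
clock: 16.08
position: [0.4932, 0.2971, 0.2491]
tool_rot: [3.136, 0.006, 2.96]
force: [0.2, 0.6, 0.7]
grip_width: -0.0001
```

Run:
```python
from workcell import bot
from h import *
s=bot.observe(); print(s["clock"],s["position"],s["force"])
for n in("scene","top"):
    f=bot.grab_frame(n); P=cloud(f); cv2.imwrite(f"pics/{n}4.png",f["color"][:,:,::-1]) 
    for c,k,q in comps(mask(f,100,130),P,10):
        m=np.median(q,0)
        if abs(m[1])<.5 and m[0]>.2: print(n,c,k,m.round(4),q.min(0).round(3),q.max(0).round(3))
    z=P[...,2]
    for c,k,q in comps((z>.128)&(z<.15),P,20):
        m=q.mean(0)
        if .1<m[1]<.19: print("bar",m.round(4),axis(q)[0])
    if n=="top":
        a=f["color"][180:310,120:320,::-1]
        cv2.imwrite("pics/top4.png",cv2.resize(a,None,fx=4,fy=4))
```

```text
16.0833 [0.49316404 0.29708027 0.2490779 ] [0.15876424 0.61723389 0.6842186 ]
scene [403.3 133.3] 62 [0.5986 0.2699 0.1619] [0.455 0.262 0.001] [0.607 0.452 0.169]
scene [354.1 152.7] 278 [0.5425 0.1354 0.1074] [ 0.391  0.116 -0.001] [0.562 0.283 0.145]
scene [269.5 240.7] 205 [ 0.6188 -0.2157  0.054 ] [ 0.546 -0.233  0.001] [ 0.634 -0.171  0.081]
bar [0.5358 0.142  0.1385] 2.250687337549506
top [171.5 211.8] 99 [0.5929 0.2736 0.1641] [0.583 0.265 0.156] [0.603 0.288 0.168]
top [400.1 215.6] 234 [ 0.6105 -0.2103  0.0517] [ 0.592 -0.244 -0.004] [ 0.643 -0.191  0.079]
top [239.2 247. ] 491 [0.5266 0.1422 0.1065] [0.504 0.119 0.044] [0.568 0.182 0.142]
bar [0.5303 0.1455 0.1381] 2.246611941701235
```

View pics/scene4.png

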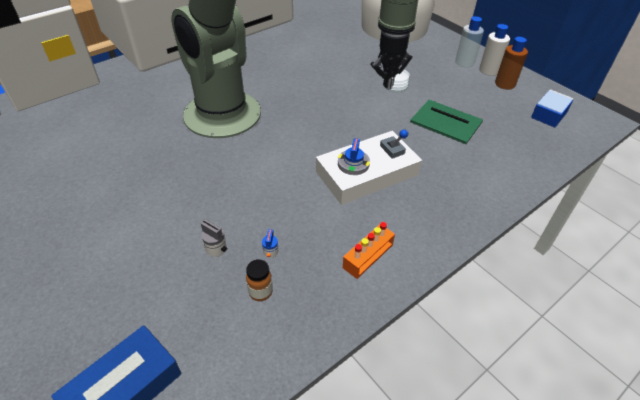

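The scene shows the cartridge locked in the port at (354,153) with its bar along the green marks. The lever ball at (404,133) is over to the far side. The used cartridge, jar, rack and small cartridge have not moved. The ball is within about 4 mm of where the lever's open stop should put it. The robot is clear, so I'm handing in.

```bash
python3 -c "
from workcell import bot
print(bot.job_done())"
```

```text
the job is handed in; nothing more can be done
None
```

I fitted the larger blue-topped cartridge into the port and locked it, then pushed the valve lever to its open stop. The job was handed in at about 16 s of the 61 s allowed, with the arm clear of everything.

**Cartridge:** It entered the slots with no side force and pressed down against about 11.5 N of spring. It turned clockwise until a 1.15 N m moment showed the stop. After it rose, a 1 mm lift met 15 N of resistance, so it is locked. With the gripper off it, the bar's top was at 0.138–0.139 m (0.139 expected). The bar lies within about 1° of the green marks.

**Valve:** I pushed the lever until the force rose to about 38 N at the stop. The ball was then at about (0.593, 0.274), against (0.594, 0.277) expected.

**One disagreement:** The ball moved only about 65 mm, where a full swing would be 77 mm. Its starting height suggests it began slightly open, at about 0.15, and the end position and force match the stop.

**Bystanders:** The used cartridge, jar, rack and small cartridge looked unmoved in the last picture. I re-measured only the small cartridge.

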